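# Reset the tripped outlet on the bench power unit

## Robot

A 7-joint arm with a two-finger parallel gripper is mounted at the origin on the work surface. World frame = base frame: x ahead of the robot, y to its left, z up, the work surface at z = 0. Lengths are in m, angles in rad, forces in N, time in s.
With the tool pointing down it reaches from about 0.425 to 0.95 m from the base axis. Payload 4.7 kg.
Tool frame: the origin (TCP) lies midway between the tips of the shut fingers; the grasp point (between the pads) lies behind it (grip_depth is the z of the grasp point in the tool frame, in m); z points along the fingers, y is the line along which they close (so a half turn about z gives the same grasp; the last joint's range is limited). The gripper opens to 85 mm and grips with 20 to 120 N. Pads are 22 mm wide; open, the fingers measure 114 mm over their backs; the gripper's body (76 mm by 85 mm) begins 54 mm behind the grasp point. The pads swing forward as they close: fully open they stand 13 mm farther back than shut.
Start: joints at [1.209, 0.469, -0.049, 1.532, 0.024, 1.141, -0.082], TCP at [0.221, -0.638, 0.231] pointing down, gripper open.
Joint ranges: [-2.59, 2.59], [-0.33, 1.99], [-1.39, 1.29], [0.1, 2.45], [-1.04, 4.18], [0.21, 1.99], [-2.66, 2.66]. Speed limits (rad/s): [2.57, 2.57, 3.14, 3.14, 3.14, 3.14, 3.14].

## Interface

Orientations are given as a unit quaternion [x, y, z, w].
In Python, from workcell import * gives the robot as it stands. The module is installed in compiled form; this text tells all that it offers.
- The arm moves only by the shell command python3 -m jog 'ROWS' [FORCE]. ROWS is a JSON object of lists of equal length, an entry for each row: "translation": the shift along the world's x, y, z in mm, a list of three; "turn": the turn about the world's z in rad; "fingers": the opening, from 0 (shut) to 1 (fully open). In form: {"translation": [[dx, dy, dz], ...], "turn": [turn, ...], "fingers": [fingers, ...]}. A call has 1 to 5 rows; each row shifts and turns the commanded pose from where the row before left it; what a row does not reach is not made up. A row lasts 1/8 s, in which the tool goes at most 62.5 mm and 10.7 degrees, less where a joint would pass 70% of its speed; a pose out of reach is approached as far as the arm can. A call is refused whole if a number of a shift passes 62.5 or a number of a turn 0.188, either way. A call with a gripper value outside its range is refused whole. The fingers move at their own pace and stop on an object; FORCE is the grip in N (left out, the last holds). Time passes only in rows, so rows that do not move let the fingers close. It gives the time, the measured TCP pose, the force, the opening and the grip force at its end, in the units of the state.
- get_state(): the state, without advancing time (a new reading comes with each control period).
- snapshot(name): name is "scene" or "top"; returns the picture (420x560x3 uint8, red, green, blue); there is no depth.
- calibration(name): a dict with "fx", "fy", "cx", "cy" (pixels), "R" (3x3) and "t" (3): a world point X has camera coordinates R X + t. Camera axes: x right, y down, z forward; pixel columns grow to the right and rows downward; lengths in m; the calibration is good to about 2 mm. A picture is of the moment at which its call begins. calibration takes no time and is no camera call.
- sign_off(): hands the job in; it is judged then, once.
Trained networks look in the newest picture that a camera, given by its name, has taken for a name from the list of things; names that differ only in an ending like _2 or _b are one class to them, and where a whole thing is asked for, a point or a joint stands for the part that bears it (a point fixed in the world has none). Each returns a list of dicts, best first, with "p" (0 to 1); they miss things now and then, are a little off and sometimes report something else, mostly with a low value. They report only what shows in the picture. A call takes as long as a camera call. They do not tell look-alikes from the thing itself.
- masks_of(camera, query): "region" (420x560 bool, what is visible of it) and "rect" ([left, top, width, height] in pixels, round what is visible of it).
The state is a dict: "time_s": time; "q": joint angles; "joint_velocities": joint speeds; "joint_torque": joint torques, N m; "eef_pos": TCP position; "eef_rot": TCP orientation; "wrist_force": force on the tool from outside, world axes, zero at the start; "ft_torque": the same for the moment, N m; "grip_width": finger opening in m; "gripper_force": force on a finger pad.
Only numpy, scipy, OpenCV 4.12 (cv2) and the standard library are available. Lean on these libraries where they do the work, as an engineer would, in place of code of your own. Each camera call takes 0.05 s, during which the arm holds its last target. There are 200 camera calls.

## Task

One of the three outlets on the bench power unit has tripped: the one with the corded plug in it, whose breaker button has popped up inside its recessed well and whose rocker switch is off. With a fingertip, reach into that well and press the button fully home while the switch is still off, then press that outlet's rocker fully over to on. Leave the plug seated, the other two outlets switched on, and the bottle, beaker, jar and stopper round about standing where they are; nothing is to be picked up.

Things in the scene. Friction and masses are not known exactly. Their poses are not given: they have to be found in the camera images.
- power_unit: the fixed bench power unit: a low box 184 x 309 mm, 65 mm high (the two grey end caps 67 mm), made of three white outlet modules side by side, 95 mm apart along its y. Origin: centre of its underside. x points from its front (robot side) to its rear, y along the row, z up. On top of each module, front to rear: a round recessed well, a grey rocker switch in a black frame, a socket face
- well_a (a point): centre of the mouth of the TRIPPED module's well, level with the module's flat top 65 mm above the bench. The well is round, 48 mm across and 30 mm deep, straight walls, 50 mm in front of the module's centre. The tripped module can be any of the three in the row; it is the one with the corded plug
- breaker_a (a joint): travel of the tripped breaker's round black button (25 mm across) in the middle of that well, in m: 0 popped up (its top 13 mm below the well's mouth), 0.008 fully home (top 21 mm below the mouth). Pushed straight down it resists with about 6 N all the way and stays where it is left
- breaker_a_top (a point): centre of the top face of the tripped breaker's button; goes down with it
- switch_a_pivot (a point): middle of the tripped module's rocker switch, on its pivot line (along the unit's y), 2.5 mm above the module's top and 60 mm behind the well's centre. The grey paddle is 40 mm long (along the unit's x) and 30 mm wide, two slopes meeting in a shallow valley at the pivot. Beyond its front end lies flat module top 2.5 mm below the pivot, 16 mm of it to the well's edge; the plug begins 32 mm behind the pivot
- switch_a (a joint): angle of the tripped module's rocker in rad: 0 off (front end raised to about 10 mm above the module's top), 0.34 on (front end down to about 3 mm above the module's top, rear end up). Pressing its front end, near the front edge, takes about 5 N; it stays where it is left
- switch_a_front (a point): middle of the front edge of that rocker's top face, about 19 mm in front of the pivot (towards the robot); the end to press. Moves with the paddle
- plug_top (a point): centre of the top of the corded grey plug seated in the tripped module's socket: 42 x 40 mm, 32 mm high above the module's top, 53 mm behind the rocker's pivot; its cord leaves to the rear
- plug (a joint): how far the plug has been pulled up out of its socket, m; 0 seated
- switch_b_pivot (a point): middle of the rocker of a healthy module with an empty socket, same layout
- switch_b (a joint): angle of that rocker, rad: 0.34 on, as it starts and must stay; 0 off
- switch_c_pivot (a point): middle of the rocker of the other healthy module, with a black cordless charger block 26 mm high in its socket, same layout
- switch_c (a joint): angle of that rocker, rad: 0.34 on, as it starts and must stay; 0 off
- wash_bottle_mid (a point): white plastic wash bottle with a bent spout, 76 mm across, 200 mm high, spout reaching 73 mm from its axis; loose, stands at one side of the unit. Point on its axis 76 mm above its foot
- beaker_mid (a point): glass beaker, 68 mm across, 85 mm high, loose, at the other side of the unit. Point on its axis half-way up
- jar_mid (a point): small amber jar, 38 mm across, 52 mm high, loose, in front of the unit. Its centre
- stopper_mid (a point): grey rubber stopper, 28 mm across, 18 mm high, loose, in front of the unit. Its centre
Not all that is in view belongs to the job. Leave any blue or purple look-alike of the part that bears switch_c_pivot alone.

How it is judged:
On the way, in this order (a step that is already met when the one before it is completed fails the run):
1. the tripped breaker's button is pressed home in its well while its switch is still off (value of joint breaker_a above 0.0065 m and value of joint switch_a below 0.1 rad), for 0.1 s.
2. that outlet's rocker is pressed over to on (value of joint switch_a above 0.27 rad), for 0.1 s.
At the end, for the whole second after the job is handed in: the tripped breaker's button is at least 6.5 mm of its 8 mm down, its rocker turned at least 0.27 of 0.34 rad to on, the other two rockers still on (above 0.27 rad), the plug less than 4 mm out of its socket, and the wash bottle, beaker, jar and stopper within 30 mm of where they stood (value of joint breaker_a above 0.0065 m and value of joint each of switch_a, switch_b, switch_c above 0.27 rad and value of joint plug below 0.004 m and distance of each of wash_bottle_mid, beaker_mid, jar_mid, stopper_mid from where it was at the start of the episode below 0.03 m); the robot touches nothing.
It fails at once if a neighbouring outlet is switched off (value of joint any of switch_b, switch_c below 0.2 rad).
It fails at once if the switch is put on before the breaker has been reset (value of joint switch_a above 0.2 rad and value of joint breaker_a below 0.005 m).
It fails at once if the plug is pulled up out of its socket (value of joint plug above 0.006 m).
It fails at once if a bottle, beaker, jar or stopper is picked up, toppled or pushed away (distance of any of wash_bottle_mid, beaker_mid, jar_mid, stopper_mid from where it was at the start of the episode above 0.04 m).
It also fails if it takes over 42 s, if anything falls off the work surface, if the arm or the gripper's body presses on something with over 40 N, if the wrist force passes 120 N, or if a joint passes its speed limit or range.

## Working session

There is one attempt and no reset: what is moved stays moved. The work goes in short steps, Python scripts to look and compute and a shell command to move; the robot and the scene stay as the last step left them, time stands still between calls to the robot, and variables do not carry over. Pictures are saved under pics/ and viewed, at most 10 in all, crops included, and the job is handed in when it is done.

```bash
mkdir -p pics
python3 - <<'E'
from workcell import *
import cv2,numpy as np
for n in("scene","top"):
    im=snapshot(n); cv2.imwrite(f"pics/{n}0.png",im[:,:,::-1])
    c=calibration(n); print(n,c["fx"],c["cx"],c["cy"],np.round(c["R"],3).tolist(),np.round(c["t"],3))
    for q in("switch_a_pivot","plug_top","well_a","breaker_a_top","power_unit"):
        try: print(q,[(round(d["p"],2),d["rect"]) for d in masks_of(n,q)][:5])
        except Exception as e: print(q,e)
s=get_state();print(s["time_s"],s["eef_pos"],s["eef_rot"],s["grip_width"])
E
```

```text
scene 417.997385542033 278.95762749162037 213.1368361701328 [[0.557, 0.83, 0.007], [0.728, -0.485, -0.485], [-0.399, 0.275, -0.875]] [-0.223 -0.439  1.489]
switch_a_pivot [(0.93, [286.2, 175.3, 76.7, 71.3])]
plug_top [(0.97, [330.1, 201.1, 32.7, 40.1])]
well_a [(0.78, [285.3, 169.9, 75.9, 75.0])]
breaker_a_top []
power_unit [(0.68, [233.8, 208.0, 8.7, 14.9]), (0.62, [236.5, 169.5, 116.4, 119.6]), (0.33, [323.7, 199.0, 37.8, 49.0])]
top 424.656044405212 279.43030653458396 212.1346350875817 [[-0.016, -1.0, -0.012], [-0.993, 0.018, -0.114], [0.115, 0.01, -0.993]] [-0.076  0.558  1.3  ]
switch_a_pivot [(0.72, [230.6, 153.2, 43.5, 82.0]), (0.5, [263.8, 237.6, 8.9, 9.2])]
plug_top [(0.61, [233.6, 154.3, 19.4, 32.1])]
well_a [(0.96, [227.1, 154.7, 44.2, 78.8])]
breaker_a_top []
power_unit [(0.96, [217.7, 161.9, 118.8, 71.2])]
0.6 [ 0.22059615 -0.6379642   0.23135179] [9.86184527e-01 1.65650460e-01 4.03339739e-05 5.06825135e-05] 0.08523421005358489
```

Run:
```python
import cv2,numpy as np
a=cv2.imread("pics/scene0.png")[130:310,180:420]; b=cv2.imread("pics/top0.png")[110:290,160:400]
a=cv2.resize(a,(800,600),interpolation=cv2.INTER_CUBIC);cv2.imwrite("pics/sc1.png",a)
cv2.imwrite("pics/tp1.png",cv2.resize(b,(800,600),interpolation=cv2.INTER_CUBIC))
```

```text
(no output)
```

View pics/sc1.png

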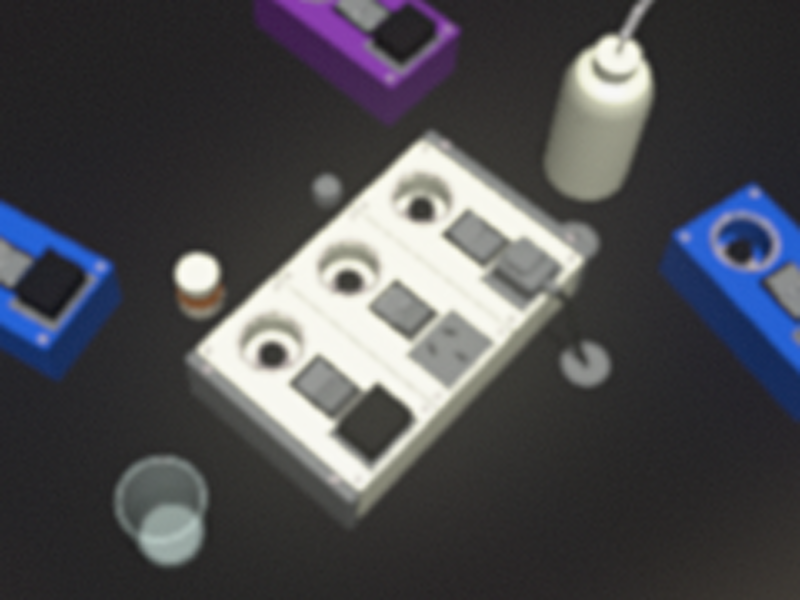

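View pics/tp1.png

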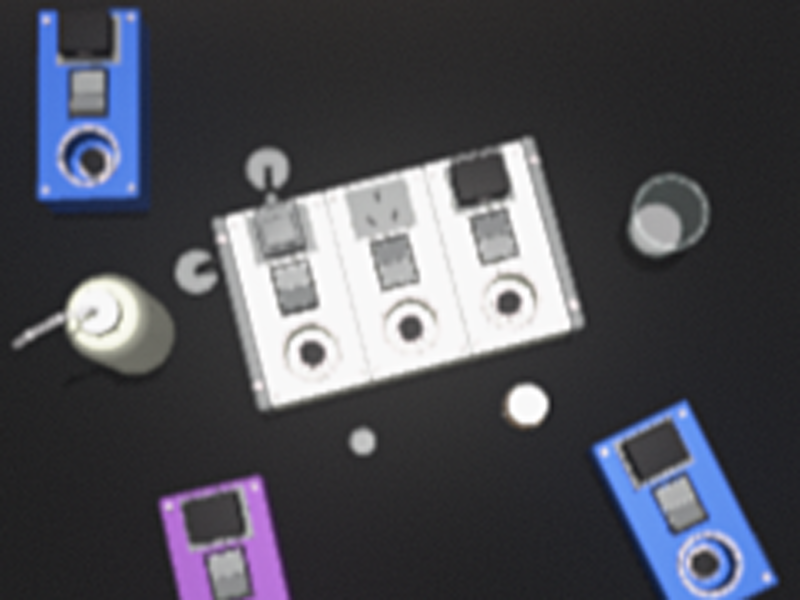

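View pics/top0.png

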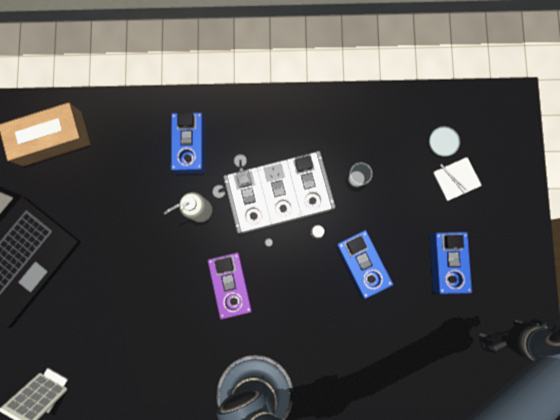

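The top picture shows the unit with wells at crop (311,352), (410,327) and (509,302), which are px (253,216), (283,208) and (313,201). Only the left module has the corded plug, at px (244,178). The look-alikes are the two healthy modules at px (283,208) and (313,201), three blue units at (187,140), (365,262) and (452,262), and a purple one at (229,285). I choose the left module of the white unit; the close crops already confirm it. Next I fit the unit's pose.

```bash
cat > h.py <<'E'
from workcell import *
import numpy as np
from scipy.optimize import least_squares
def proj(n,X):
    c=calibration(n); p=np.atleast_2d(X)@np.array(c["R"]).T+np.array(c["t"])
    return np.c_[c["fx"]*p[:,0]/p[:,2]+c["cx"],c["fy"]*p[:,1]/p[:,2]+c["cy"]]
def W(p,L):
    c,s=np.cos(p[2]),np.sin(p[2]); L=np.atleast_2d(L)
    return np.c_[p[0]+c*L[:,0]-s*L[:,1],p[1]+s*L[:,0]+c*L[:,1],L[:,2]]
E
python3 - <<'E'
from h import *
mods=[.095,0,-.095]
L=[[-.05,y,.065] for y in mods]+[[.01,y,.0675] for y in mods]+[[.092,.1545,.067],[.092,-.1545,.067],[-.092,-.1545,.067],[-.092,.1545,.067]]
L=np.array(L)
top=np.array([(311,352),(410,327),(509,302),(295,286),(396,262),(494,237),(215,220),(533,138),(582,325),(263,409)])*.3+[160,110]
# scene: same module order (plug, empty, charger); 3 visible top corners
sc=np.array([(422,197),(348,268),(271,343),(475,237),(402,308),(325,385),(585,255),(355,505),(190,358),(432,133)])*.3+[180,130]
for name,obs in(("top",[("top",top)]),("scene",[("scene",sc)]),("both",[("top",top),("scene",sc)])):
    f=lambda p:np.concatenate([(proj(n,W(p,L))-o).ravel() for n,o in obs])
    r=least_squares(f,[.6,0,-.2],loss="soft_l1"); print(name,r.x,np.round(f(r.x),1).tolist())
p=r.x
print("well",W(p,[-.05,.095,.065]),"piv",W(p,[.01,.095,.0675]),"front",W(p,[-.009,.095,.0675]))
E
```

```text
top [ 0.61516151 -0.08650301  0.23431063] [-0.1, -0.3, 0.3, -0.5, 0.6, -0.7, -0.1, 0.6, -0.4, 0.1, 0.2, -0.0, -1.1, -0.3, 0.3, -0.2, 1.2, 0.7, -1.4, 0.7]
scene [ 0.62102236 -0.08437513  0.23909501] [0.1, 0.4, 0.3, 0.1, 0.2, -0.1, 0.2, 0.1, 0.3, 0.5, 0.1, 0.5, 2.9, -1.7, -1.0, -0.2, -1.9, 0.2, -0.6, -1.3]
both [ 0.61836629 -0.08544673  0.23790792] [-0.4, -1.3, 0.0, -1.6, 0.3, -1.8, -0.4, -0.4, -0.7, -0.9, -0.2, -1.1, -1.5, -1.1, -0.3, -1.4, 0.9, -0.5, -1.6, -0.2, -0.7, -0.0, -0.5, -0.4, -0.7, -0.7, -0.6, -0.4, -0.6, -0.0, -0.8, -0.1, 2.0, -2.1, -2.0, -0.8, -2.8, -0.5, -1.3, -1.7]
well [[ 0.54738599 -0.00490608  0.065     ]] piv [[0.60569598 0.00923412 0.0675    ]] front [[0.58723115 0.00475639 0.0675    ]]
```

```bash
python3 -m jog '{"translation":[[27,52,0],[27,52,0],[27,52,0],[27,52,0],[27,52,0]],"turn":[-0.02,-0.02,-0.02,-0.02,-0.017],"fingers":[0,0,0,0,0]}' 40; python3 -m jog '{"translation":[[27,52,0],[27,52,0],[27,52,0],[27,52,0],[27,52,0]],"turn":[0,0,0,0,0],"fingers":[0,0,0,0,0]}'
```

```text
time_s: 1.23
eef_pos: [0.3564, -0.3762, 0.2317]
eef_rot: [0.993, 0.117, 0.0, 0.0]
wrist_force: [0.2, 0.4, 0.8]
grip_width: -0.0
gripper_force: 0.0
time_s: 1.85
eef_pos: [0.4913, -0.1164, 0.2318]
eef_rot: [0.993, 0.117, 0.001, 0.0]
wrist_force: [0.3, -0.0, -0.2]
grip_width: 0.0001
gripper_force: 0.0
```

```bash
python3 -m jog '{"translation":[[26,51,0],[26,51,0],[4,9,-40],[0,0,-60],[0,0,-40]],"turn":[0,0,0,0,0],"fingers":[0,0,0,0,0]}'; python3 -m jog '{"translation":[[0,0,0],[0,0,0]],"turn":[0,0],"fingers":[0,0]}'
python3 - <<'E'
from h import *
import cv2
s=get_state();P=np.array(s["eef_pos"]);print(P)
out=[]
for n in("scene","top"):
    im=snapshot(n)[:,:,::-1].copy()
    u=proj(n,[P,[.5474,-.0049,.065]]);print(n,u.round(1).tolist())
    a,b=u[1].round().astype(int)
    x0,y0=a-40,b-60
    c=cv2.resize(im[y0:y0+120,x0:x0+80],(400,600),interpolation=cv2.INTER_CUBIC)
    for v,col in zip(u,((0,0,255),(0,255,0))): cv2.circle(c,tuple(int(t) for t in (v+.5-[x0,y0])*5),4,col,-1)
    out.append(c)
cv2.imwrite("pics/app.png",np.hstack(out))
E
```

```text
time_s: 2.48
eef_pos: [0.5456, -0.0068, 0.0892]
eef_rot: [0.993, 0.118, -0.001, -0.0]
wrist_force: [-0.0, -0.1, 0.7]
grip_width: -0.0004
gripper_force: 0.0
time_s: 2.72
eef_pos: [0.5479, -0.0068, 0.0929]
eef_rot: [0.993, 0.118, 0.001, 0.0]
wrist_force: [1.4, -0.6, 0.2]
grip_width: 0.0001
gripper_force: 0.0
[ 0.54792368 -0.00681284  0.09294568]
scene [[306.1, 184.3], [305.9, 189.1]]
top [[252.9, 213.1], [252.9, 214.3]]
```

View pics/app.png

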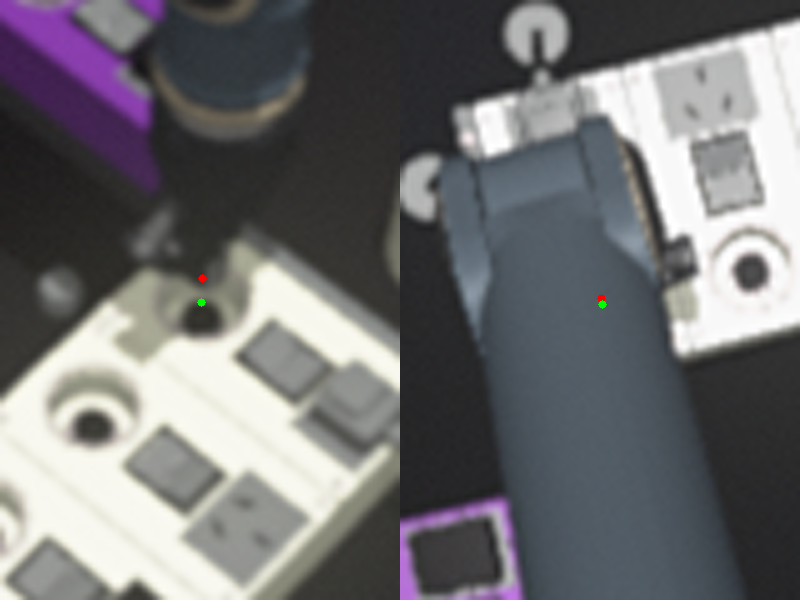

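The scene crop shows the fitted mouth centre (201,302) in the middle of the left well, with the fingertip (202,278) right above it. I descend.

```bash
python3 -m jog '{"translation":[[0,2,-16],[0,0,-16],[0,0,0]],"turn":[0,0,0],"fingers":[0,0,0]}'; python3 -m jog '{"translation":[[0,0,-6],[0,0,-6],[0,0,-4],[0,0,0]],"turn":[0,0,0,0],"fingers":[0,0,0,0]}'
```

```text
time_s: 3.2
eef_pos: [0.5451, -0.0051, 0.0576]
eef_rot: [0.993, 0.118, -0.002, -0.0]
wrist_force: [-0.9, -0.9, -0.3]
grip_width: 0.0002
gripper_force: 0.0
time_s: 3.7
eef_pos: [0.547, -0.0049, 0.0441]
eef_rot: [0.993, 0.118, 0.0, 0.0]
wrist_force: [-1.4, -0.2, 6.5]
grip_width: -0.0003
gripper_force: 3.1
```

```bash
python3 -m jog '{"translation":[[0,0,-2],[0,0,-2],[0,0,0],[0,0,0]],"turn":[0,0,0,0],"fingers":[0,0,0,0]}'
```

```text
time_s: 4.2
eef_pos: [0.5471, -0.0049, 0.0437]
eef_rot: [0.993, 0.118, 0.0, 0.001]
wrist_force: [-9.5, -0.3, 35.6]
grip_width: 0.0001
gripper_force: 17.6
```

```bash
python3 -m jog '{"translation":[[0,0,30],[0,0,27],[20,5,0],[19,5,0],[0,0,0]],"turn":[0,0,0,0,0],"fingers":[0,0,0,0,0]}';python3 -m jog '{"translation":[[0,0,0],[0,0,0]],"turn":[0,0],"fingers":[0,0]}'
python3 - <<'E'
from h import *
import cv2
s=get_state();P=np.array(s["eef_pos"]);print(P)
n="scene"
im=snapshot(n)[:,:,::-1].copy()
u=proj(n,[P,[.5474,-.0049,.044],[.5872,.0048,.074]]);print(u.round(1).tolist())
x0,y0=270,140
c=cv2.resize(im[y0:y0+90,x0:x0+110],(733,600),interpolation=cv2.INTER_CUBIC)
for v,col in zip(u,((0,0,255),(0,255,0),(255,0,255))): cv2.circle(c,tuple(int(t) for t in (v+.5-[x0,y0])*6.667),3,col,-1)
cv2.imwrite("pics/sw.png",c)
E
```

```text
time_s: 4.82
eef_pos: [0.5865, 0.0055, 0.0963]
eef_rot: [0.993, 0.118, 0.001, -0.0]
wrist_force: [-0.6, -0.2, 0.2]
grip_width: -0.0006
gripper_force: 0.0
time_s: 5.08
eef_pos: [0.5846, 0.0047, 0.0961]
eef_rot: [0.993, 0.118, -0.001, 0.0]
wrist_force: [0.1, -0.0, 0.2]
grip_width: -0.0004
gripper_force: 0.0
[0.58464996 0.004686   0.09608601]
[[317.1, 190.9], [305.5, 192.9], [317.0, 195.6]]
```

View pics/sw.png

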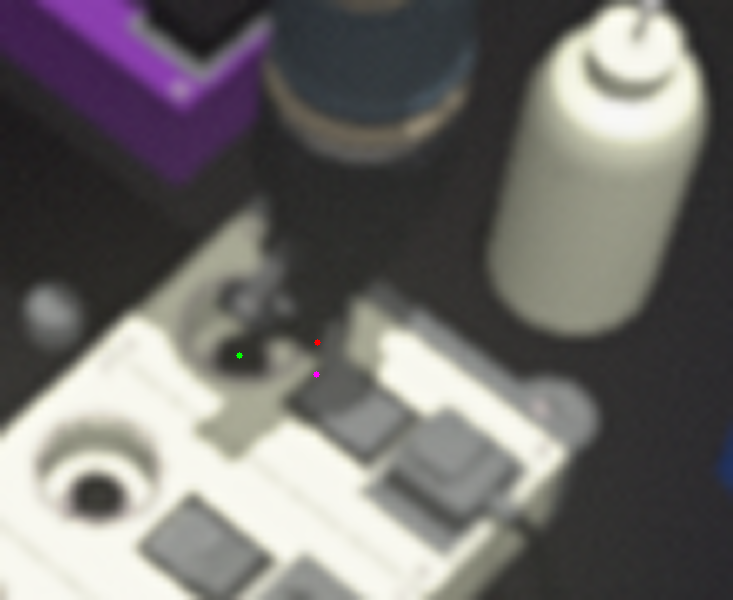

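The picture shows the rocker's front edge centred at about (316,375), just under the tip (316,342). I press it.

```bash
python3 -m jog '{"translation":[[2,1,-10],[0,0,-7],[0,0,-4],[0,0,-4],[0,0,0]],"turn":[0,0,0,0,0],"fingers":[0,0,0,0,0]}';python3 -m jog '{"translation":[[0,0,-2],[0,0,-2],[0,0,0]],"turn":[0,0,0],"fingers":[0,0,0]}'
```

```text
time_s: 5.75
eef_pos: [0.5872, 0.006, 0.0711]
eef_rot: [0.993, 0.118, -0.0, 0.0]
wrist_force: [-0.9, 1.1, 0.4]
grip_width: 0.0001
gripper_force: 0.0
time_s: 6.12
eef_pos: [0.5875, 0.006, 0.068]
eef_rot: [0.993, 0.118, -0.0, 0.0]
wrist_force: [-3.6, -0.3, 7.5]
grip_width: -0.0002
gripper_force: 3.8
```

```bash
python3 -m jog '{"translation":[[0,0,-1],[0,0,-1],[0,0,-1],[0,0,0],[0,0,0]],"turn":[0,0,0,0,0],"fingers":[0,0,0,0,0]}'
```

```text
time_s: 6.75
eef_pos: [0.5876, 0.006, 0.0677]
eef_rot: [0.993, 0.118, 0.0, 0.001]
wrist_force: [-10.3, -1.9, 24.4]
grip_width: 0.0
gripper_force: 12.5
```

Against the stop, at 0.068 as expected. I retreat upwards and then back along -y to look.

```bash
python3 -m jog '{"translation":[[0,0,30],[0,0,50],[0,0,60],[-25,-50,0],[-25,-50,0]],"turn":[0,0,0,0,0],"fingers":[0,0,0,0,0]}';python3 -m jog '{"translation":[[-25,-50,0],[-25,-50,0],[-25,-50,0],[-25,-50,0],[0,0,0]],"turn":[0,0,0,0,0],"fingers":[0,0,0,0,0]}';python3 - <<'E'
from h import *
import cv2
c=[snapshot("scene")[150:240,265:365,::-1],snapshot("top")[140:230,215:315,::-1]]
cv2.imwrite("pics/end.png",np.hstack([cv2.resize(i,(400,360),interpolation=cv2.INTER_CUBIC) for i in c]))
E
```

```text
time_s: 7.38
eef_pos: [0.538, -0.0948, 0.2052]
eef_rot: [0.993, 0.119, 0.002, 0.001]
wrist_force: [0.5, -0.4, -0.6]
grip_width: 0.0
gripper_force: 0.0
time_s: 8.0
eef_pos: [0.4349, -0.2992, 0.204]
eef_rot: [0.994, 0.113, -0.0, 0.001]
wrist_force: [0.5, 0.8, -0.7]
grip_width: -0.0005
gripper_force: 0.0
```

View pics/end.png

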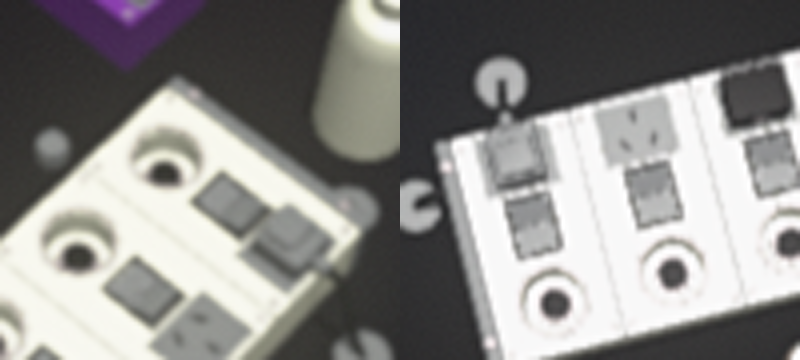

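The tripped module's rocker (top half, about (533,227)) now shows the same shading as its on neighbours (dark rear, light front). Its button (555,303) looks as deep as theirs, the plug is seated and the bottle and stopper are in place.

```bash
python3 -c "
from workcell import *
print(sign_off())"
```

```text
the job is handed in; nothing more can be done
None
```

I pressed the tripped outlet's breaker button fully home, then its rocker fully on, and handed the job in after about 8 s on the robot clock; the final pictures show the plug seated and the neighbouring rockers on, but `sign_off()` returned no verdict.

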